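# Roll the earth core onto the display line

### The job

On the felt-covered presentation board, roll the thick earth core over to the pale inlaid line with your fingertips, so that it comes to rest lying straight along the line, right over it and not sticking out past either end of it. Let it turn over the board as it goes: do not lift, tip or drag it. Leave everything else where it is, and finish with your hand clear.

Things in the scene. Friction and masses are not known exactly. Their poses are not given: they have to be found in the camera images.
- core: Thick core: waxed cylinder of layered brown earth, 50 mm diameter, 140 mm long, about 0.5 kg, lying on the board. Origin at its centre; x along it, y and z turn as it rolls (z up at the start). Starts 115 to 140 mm to one side of the line, within 0.07 rad of parallel. Friction 0.3. Pushed slowly sideways at or just above mid-height, it rolls straight and stops within a few mm of the push's end.
- board: Presentation board: flat pale wood topped with grey felt, fixed, 330 mm (its x) by 440 mm (its y), 12 mm thick, turned up to 0.25 rad on the table. Origin on its underside below the middle of the line (the board reaches from x = -145 to +185 mm, y = -220 to +220 mm); z up. The line runs along its x axis.
- line_mid (a point): The middle of the pale inlaid line, on the board's top (12 mm above the table). The line is a pale wood strip, flush, 230 mm long and 5 mm wide and runs along this frame's x axis; y points across it along the board, z up.
- brick: Small clay brick, dark brown, 110 x 55 x 50 mm high, 0.55 kg, loose on the board on the other side of the line from the core, 115 to 140 mm from it, its length roughly along the line. Origin at the centre of its underside, x along its length. Leave alone.
- offcut: Wood offcut, 40 (x) x 70 (y) x 22 mm high, loose near the board's far edge. Origin at the centre of its underside. Leave alone.
- dish: Small white open dish, 60 mm in diameter, 22 mm high, near the board's far edge. Origin at the centre of its underside. Leave alone.
- slim: Slim earth core, 28 mm in diameter, 110 mm long, lying on the table left of the board. Origin at its very centre, x along it. Not the one to roll: leave alone.
- stone: Dark stone block 90 x 80 x 70 mm high on the table, right of the board. Origin at the centre of its underside. Leave alone.
- tile: White ceramic tile 120 x 100 x 12 mm lying flat on the table, left of the board. Origin at the centre of its underside. Leave alone.
- lath: Pale wooden lath with a ridge, 200 x 30 x 42 mm high, lying on the table, right of the board, nearer the robot. Origin at the centre of its underside, x along it. Leave alone.
There are look-alikes about, which are no part of the job. What is shaped like the core but blue or purple is not meant.

How it is judged:
On the way:
1. the core has rolled over by nearly half a turn (angle between core's own z axis and vertical above 2.5 rad).
At the end, for the whole second after the job is handed in: The thick core lies at rest on the board, its centre within 8 mm of the line sideways and within 45 mm of the line's middle lengthwise, its axis within 0.12 rad (7 degrees) of the line (y of core in the frame of line_mid between -0.008 and 0.008 m and x of core in the frame of line_mid between -0.045 and 0.045 m and z of core in the frame of line_mid between 0.02 and 0.029 m and angle between the x axis of core and the x axis of line_mid, either way round below 0.12 rad and linear speed of core below 0.01 m/s and angular speed of core below 0.4 rad/s); the robot touches nothing.
It fails at once if the core is lifted more than 12 mm off the board (z of core in the frame of line_mid above 0.037 m).
It fails at once if the core falls off the board (z of core in the frame of line_mid below 0.012 m).
It fails at once if the core is tipped up on end by more than 0.25 rad (angle between core's own x axis and vertical below 1.32 rad or angle between core's own x axis and vertical above 1.82 rad).
It fails at once if the brick, offcut, dish, slim core, stone, tile or lath is moved more than 15 mm (distance of any of brick, offcut, dish, slim, stone, tile, lath from where it was at the start of the episode above 0.015 m).
It also fails if it takes over 45 s, if anything falls off the work surface, if the arm or the gripper's body presses on something with over 40 N, if the wrist force passes 120 N, or if a joint passes its speed limit or range.

### The arm

A 7-joint arm with a two-finger parallel gripper is mounted at the origin on the work surface. World frame = base frame: x ahead of the robot, y to its left, z up, the work surface at z = 0. Lengths are in m, angles in rad, forces in N, time in s.
With the tool pointing down it reaches from about 0.425 to 0.925 m from the base axis. Payload 6.8 kg.
Tool frame: the origin (TCP) lies midway between the tips of the shut fingers; the grasp point (between the pads) lies 19 mm behind it; z points along the fingers, y is the line along which they close (so a half turn about z gives the same grasp; the last joint's range is limited). The gripper opens to 85 mm and grips with 20 to 120 N. Pads are 22 mm wide; open, the fingers measure 114 mm over their backs; the gripper's body (76 mm by 85 mm) begins 54 mm behind the grasp point. The pads swing forward as they close: fully open they stand 13 mm farther back than shut.
Start: joints at [1.116, 0.477, 0.022, 1.555, -0.011, 1.109, -0.083], TCP at [0.229, -0.635, 0.231] pointing down, gripper open.
Joint ranges: [-2.96, 2.96], [-0.34, 2.1], [-1.41, 1.46], [0.24, 2.44], [-1.37, 4.51], [0.17, 1.92], [-2.96, 2.96]. Speed limits (rad/s): [2.39, 2.39, 3.14, 3.14, 3.14, 3.14, 3.14].

### API

Orientations are given as a unit quaternion [w, x, y, z].
In Python, from station import * gives the robot as it stands.
- The arm moves only by the shell command python3 -m creep 'ROWS' [FORCE]. ROWS is JSON, a list of rows, each a list of 7 numbers: the gripper command: -1 is shut, 1 is fully open, values between are in proportion, then the shift along the world's x, y, z in mm, then the turn, a rotation vector about the world's x, y, z in rad. A call has 1 to 5 rows; each row shifts and turns the commanded pose from where the row before left it; what a row does not reach is not made up. A row lasts 1/8 s, in which the tool goes at most 62.5 mm and 10.7 degrees, less where a joint would pass 70% of its speed; a pose out of reach is approached as far as the arm can. A call is refused whole if a number of a shift passes 62.5 or a number of a turn 0.188, either way. A call with a gripper value outside its range is refused whole. The fingers move at their own pace and stop on an object; FORCE is the grip in N (left out, the last holds). Time passes only in rows, so rows that do not move let the fingers close. It gives the time, the measured TCP pose, the force, the opening and the grip force at its end, in the units of the state.
- get_obs(): the state, without advancing time (a new reading comes with each control period).
- read_camera(name): name is "side" or "top"; returns (picture, depth): 384x512x3 uint8, red, green, blue; 384x512 float32, m along the optical axis (not along the pixel's ray), 0 where there is no reading.
- camera_params(name): a dict with "intrinsics" (3x3 intrinsics, pixels), "cam_to_world" (4x4, takes a point from camera to world coordinates). Camera axes: x right, y up, looking along -z (the intrinsics and any distortion apply to the point x, -y, -z); pixel columns grow to the right and rows downward; lengths in m; the calibration is good to about 2 mm. A picture is of the moment at which its call begins. camera_params takes no time and is no camera call.
- hand_in(): hands the job in; it is judged then, once.
The state is a dict: "t": time; "q": joint angles; "joint_vel": joint speeds; "joint_torque": joint torques, N m; "eef_pos": TCP position; "tool_rot": TCP orientation; "contact_force": force on the tool from outside, world axes, zero at the start; "torque": the same for the moment, N m; "gripper_width": opening from 0.0 (shut) to 1.0 (fully open); "grasp_force": force on a finger pad.
Only numpy, scipy, OpenCV 4.12 (cv2) and the standard library are available. Lean on these libraries where they do the work, as an engineer would, in place of code of your own. Each camera call takes 0.05 s, during which the arm holds its last target. There are 200 camera calls.

## Working session

There is one attempt and no reset: what is moved stays moved. The work goes in short steps, Python scripts to look and compute and a shell command to move; the robot and the scene stay as the last step left them, time stands still between calls to the robot, and variables do not carry over. Pictures are saved under pics/ and viewed, at most 10 in all, crops included, and the job is handed in when it is done.

```bash
mkdir -p pics; cat > h.py <<'E'
from station import *
import numpy as np, cv2
def world(name,depth,u,v):
    P=camera_params(name);K=np.array(P["intrinsics"]);T=np.array(P["cam_to_world"])
    d=depth[int(round(v)),int(round(u))]
    return (T@np.array([(u-K[0,2])/K[0,0]*d,-(v-K[1,2])/K[1,1]*d,-d,1]))[:3]
E
python3 - <<'E'
from h import *
for n in("top","side"):
    p,d=read_camera(n); cv2.imwrite(f"pics/{n}0.png",p[:,:,::-1]); np.savez(f"{n}0.npz",p=p,d=d)
o=get_obs();print(o["t"],o["eef_pos"],o["tool_rot"],o["gripper_width"]);print(camera_params("top"))
E
```

```text
0.1 [ 0.22922609 -0.63430595  0.23044062] [-7.98984269e-04  9.85005484e-01  1.72521056e-01 -2.08171440e-04] 0.9979923437398686
{'intrinsics': array([[362.22722523,   0.        , 254.1243511 ],
       [  0.        , 362.22722523, 191.617278  ],
       [  0.        ,   0.        ,   1.        ]]), 'cam_to_world': array([[-1.01995715e-02,  9.73618875e-01, -2.27952310e-01,
         2.76727571e-01],
       [-9.99947867e-01, -9.82107957e-03,  2.79466949e-03,
        -5.25668731e-03],
       [ 4.82205190e-04,  2.27968930e-01,  9.73668288e-01,
         1.13321247e+00],
       [ 0.00000000e+00,  0.00000000e+00,  0.00000000e+00,
         1.00000000e+00]])}
```

View pics/top0.png

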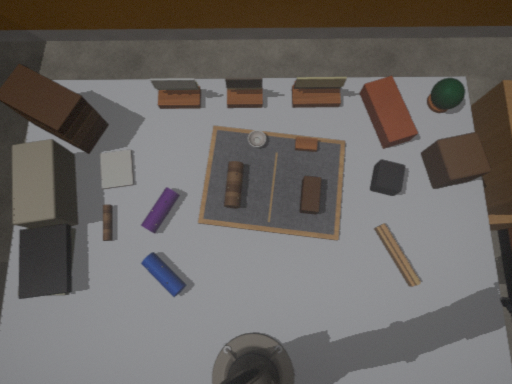

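View pics/side0.png

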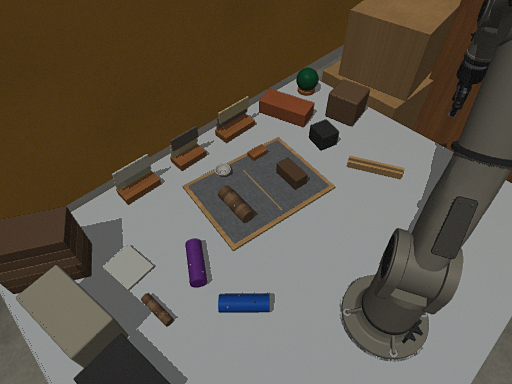

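The cylinders in the top picture are brown on the board (234,184), slim brown on the table (107,222), purple (160,210) and blue (163,274). The one on the board is thick, brown and left of the line (273,187), so it fits the description. I'll confirm it in a crop.

```bash
python3 - <<'E'
from h import *
z=np.load("top0.npz");p=z["p"];d=z["d"]
c=cv2.resize(p[120:245,195:355],None,fx=4.8,fy=4.8,interpolation=cv2.INTER_CUBIC);cv2.imwrite("pics/crop0.png",c[:,:,::-1])
# core points: height above board
vv,uu=np.mgrid[120:245,195:355]
W=np.array([[world("top",d,u,v) for u in range(195,355)] for v in range(120,245)])
m=(W[...,2]>0.030)&(uu<262)&(vv>152)
w=W[m];print(m.sum(),w.min(0),w.max(0),w.mean(0))
r=cv2.minAreaRect((w[:,:2]*1000).astype(np.float32));print("core rect",r, cv2.boxPoints(r))
print("board z",np.median(W[(W[...,2]>0.005)&(W[...,2]<0.02),2]))
for nm,(x0,x1,y0,y1) in dict(brick=(296,328,170,220)).items():
    k=(uu>x0)&(uu<x1)&(vv>y0)&(vv<y1)&(W[...,2]>.045);print(nm,cv2.boxPoints(cv2.minAreaRect((W[k][:,:2]*1000).astype(np.float32))),W[k][:,2].max())
E
```

```text
Traceback (most recent call last):
  File "h.py", line 4, in world
    P=camera_params(name);K=np.array(P["intrinsics"]);T=np.array(P["cam_to_world"])
ValueError: time passes only in moves, steps and waits
```

View pics/crop0.png

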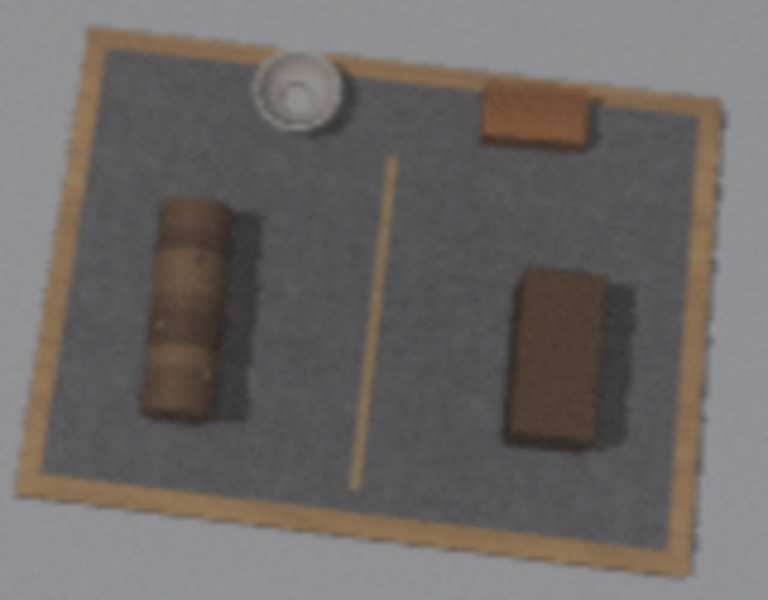

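The crop confirms the thick layered brown cylinder at crop (186,310). The line runs from crop (392,155) to (354,490), and the brick is at (555,360).

```bash
cat > h.py <<'E'
from station import *
import numpy as np, cv2
def cloud(name,d):
    P=camera_params(name);K=np.array(P["intrinsics"]);T=np.array(P["cam_to_world"])
    v,u=np.mgrid[:384,:512]
    X=np.stack([(u-K[0,2])/K[0,0]*d,-(v-K[1,2])/K[1,1]*d,-d,np.ones_like(d)],-1)
    return (X@T.T)[...,:3]
def plane(name,u,v,z):
    P=camera_params(name);K=np.array(P["intrinsics"]);T=np.array(P["cam_to_world"])
    r=T[:3,:3]@np.array([(u-K[0,2])/K[0,0],-(v-K[1,2])/K[1,1],-1]);c=T[:3,3]
    return c+r*(z-c[2])/r[2]
def line():
    a=plane("top",276.3,151.9,.012);b=plane("top",268.4,221.7,.012)
    x=(a-b)[:2];return (a+b)[:2]/2,x/np.linalg.norm(x),np.linalg.norm(a-b)
def core(d,zt=.030,box=(200,300,140,240)):
    W=cloud("top",d)[box[2]:box[3],box[0]:box[1]].reshape(-1,3)
    m,x,L=line();y=np.array([-x[1],x[0]])
    l=np.c_[(W[:,:2]-m)@x,(W[:,:2]-m)@y]*1000
    k=(W[:,2]>zt)&(W[:,2]<.08)&(abs(l[:,0])<110)&(l[:,1]>-60)&(l[:,1]<170)
    l=l[k]
    r=cv2.minAreaRect(l.astype(np.float32))
    # circle fit across: y^2-2*y0(x)*y ... axis y0=a+b*x at height 37mm
    from scipy.optimize import least_squares
    z=W[k][:,2]*1000-37
    f=lambda q:np.hypot((l[:,1]-q[0]-q[1]*l[:,0])/np.hypot(1,q[1]),z-q[2])-25
    s=least_squares(f,[l[:,1].mean(),0,0],loss="soft_l1")
    mid=(np.percentile(l[:,0],1)+np.percentile(l[:,0],99))/2
    return dict(n=k.sum(),xmid=mid,ymid=s.x[0]+s.x[1]*mid,slope=s.x[1],dz=s.x[2],rect=r)
E
python3 - <<'E'
from h import *
d=np.load("top0.npz")["d"];W=cloud("top",d)
m,x,L=line();print("line",m,x,np.arctan2(x[1],x[0]),L)
c=core(d);print(c)
y=np.array([-x[1],x[0]]);print("core world",m+x*c["xmid"]/1e3+y*c["ymid"]/1e3)
b=W[120:245,195:355];print("felt z",np.median(b[(b[...,2]<.02)][:,2]))
k=b[50:100,100:133].reshape(-1,3);k=k[k[:,2]>.045];print("brick",(np.c_[(k[:,:2]-m)@x,(k[:,:2]-m)@y]*1e3).min(0),(np.c_[(k[:,:2]-m)@x,(k[:,:2]-m)@y]*1e3).max(0))
print(np.round(get_obs()["q"],2))
E
```

```text
line [ 0.55700683 -0.06709683] [ 0.99143981 -0.13056459] -0.13093842029843103 0.23113298546949834
{'n': np.int64(734), 'xmid': np.float64(-16.518680112040688), 'ymid': np.float64(120.29270131110249), 'slope': np.float64(0.03487186390311711), 'dz': np.float64(-0.11991004826281405), 'rect': ((-15.52142333984375, 120.33988952636719), (141.87164306640625, 50.12641525268555), 2.1312522888183594)}
core world [0.55633552 0.0543229 ]
felt z 0.010470279961331652
brick [-285.95414826 -146.30387176] [35.45634281 24.71623206]
[ 1.12  0.48  0.02  1.56 -0.01  1.11 -0.08]
```

Line middle is (0.557, -0.067) at -0.131 rad, and its measured length of 231 mm agrees with the given 230. The core is at (0.556, 0.054) at -0.096 rad, 120 mm from the line. I'll go behind it on the +y side with the fingers open along its length and push toward -y.

```bash
python3 -m creep '[[1,22,50,0,0,0,0.075],[1,22,50,0,0,0,0.075],[1,22,50,0,0,0,0.075],[1,22,50,0,0,0,0.075],[1,22,50,0,0,0,0.075]]'
python3 -m creep '[[1,22,50,0,0,0,0.075],[1,22,50,0,0,0,0.075],[1,22,50,0,0,0,0.075],[1,22,50,0,0,0,0.075],[1,22,50,0,0,0,0.075]]'
python3 -m creep '[[1,22,50,0,0,0,0.075],[1,22,50,0,0,0,0.075],[1,22,50,0,0,0,0.075],[1,22,50,0,0,0,0.075],[1,0,0,0,0,0,0]]'
```

```text
t: 0.72
eef_pos: [0.3398, -0.3829, 0.2311]
tool_rot: [-0.0, 0.935, 0.354, -0.0]
contact_force: [0.3, -0.0, 0.4]
gripper_width: 0.998
grasp_force: 0.0
t: 1.35
eef_pos: [0.4497, -0.1332, 0.2312]
tool_rot: [0.0, 0.853, 0.522, -0.0]
contact_force: [0.4, -0.7, -0.8]
gripper_width: 1.001
grasp_force: 0.0
t: 1.98
eef_pos: [0.538, 0.0704, 0.2312]
tool_rot: [-0.001, 0.763, 0.646, 0.001]
contact_force: [-1.1, -1.3, -0.6]
gripper_width: 1.004
grasp_force: 0.0
```

```bash
python3 -m creep '[[1,25,49,0,0,0,0.07],[1,0,0,-55,0,0,0],[1,0,0,-55,0,0,0],[1,0,0,-55,0,0,0],[1,0,0,-30,0,0,0]]'
python3 -m creep '[[1,0,0,-20,0,0,0],[1,0,0,0,0,0,0]]'
python3 - <<'E'
from h import *
p,d=read_camera("side");cv2.imwrite("pics/side1.png",cv2.resize(p[110:260,150:350],None,fx=4,fy=4,interpolation=cv2.INTER_CUBIC)[:,:,::-1])
E
```

```text
t: 2.6
eef_pos: [0.5603, 0.1122, 0.0331]
tool_rot: [-0.001, 0.743, 0.669, -0.002]
contact_force: [-0.3, 0.3, 0.4]
gripper_width: 1.001
grasp_force: 0.0
t: 2.85
eef_pos: [0.5616, 0.1134, 0.0153]
tool_rot: [-0.0, 0.743, 0.669, -0.001]
contact_force: [0.1, -0.2, -0.3]
gripper_width: 1.004
grasp_force: 0.0
```

View pics/side1.png

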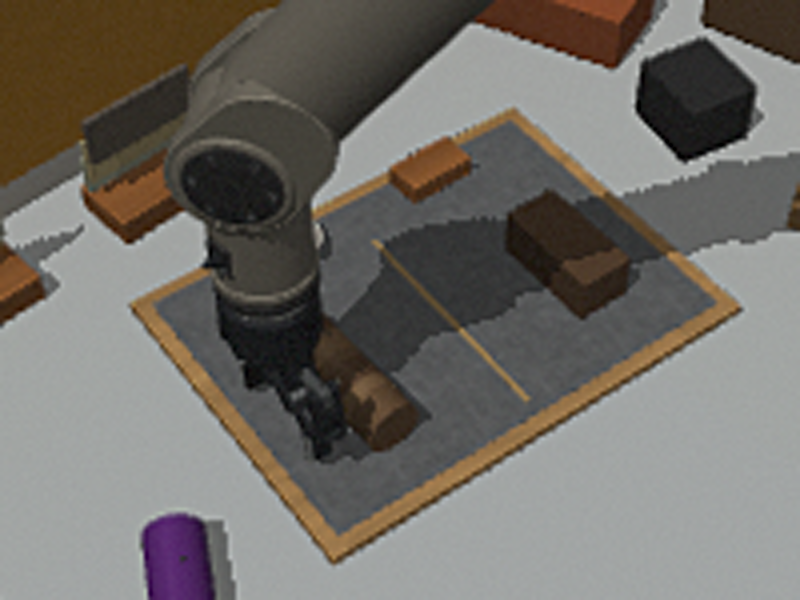

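The hand stands behind the core: near finger at crop (322,440), core's end at (385,430), and a gap between them. I'll push slowly.

```bash
python3 -m creep '[[1,-0.4,-4,0,0,0,0],[1,-0.4,-4,0,0,0,0],[1,-0.4,-4,0,0,0,0],[1,-0.4,-4,0,0,0,0],[1,-0.4,-4,0,0,0,0]]'
python3 -m creep '[[1,-0.4,-4,0,0,0,0],[1,-0.4,-4,0,0,0,0],[1,-0.4,-4,0,0,0,0],[1,-0.4,-4,0,0,0,0],[1,-0.4,-4,0,0,0,0]]'
python3 -m creep '[[1,-0.4,-4,0,0,0,0],[1,-0.4,-4,0,0,0,0],[1,-0.4,-4,0,0,0,0],[1,-0.4,-4,0,0,0,0],[1,-0.4,-4,0,0,0,0]]'
python3 - <<'E'
from h import *
p,d=read_camera("top");cv2.imwrite("pics/top2.png",cv2.resize(p[120:245,195:355],None,fx=4.8,fy=4.8,interpolation=cv2.INTER_CUBIC)[:,:,::-1]);np.savez("top2.npz",p=p,d=d)
o=get_obs();m,x,L=line();e=o["eef_pos"][:2]-m;print("tcp in line",e@x*1e3,(x[0]*e[1]-x[1]*e[0])*1e3)
E
```

```text
t: 3.52
eef_pos: [0.5605, 0.0938, 0.0164]
tool_rot: [0.0, 0.743, 0.669, 0.0]
contact_force: [0.4, -0.0, -0.5]
gripper_width: 1.0
grasp_force: 0.0
t: 4.15
eef_pos: [0.5584, 0.0739, 0.0163]
tool_rot: [-0.0, 0.743, 0.669, 0.0]
contact_force: [0.6, 1.1, -0.5]
gripper_width: 1.003
grasp_force: 0.1
t: 4.78
eef_pos: [0.5564, 0.0539, 0.0163]
tool_rot: [-0.0, 0.743, 0.669, -0.0]
contact_force: [0.7, 0.6, 1.0]
gripper_width: 1.001
grasp_force: 0.1
tcp in line -16.35252141632074 119.136986391446
```

View pics/top2.png

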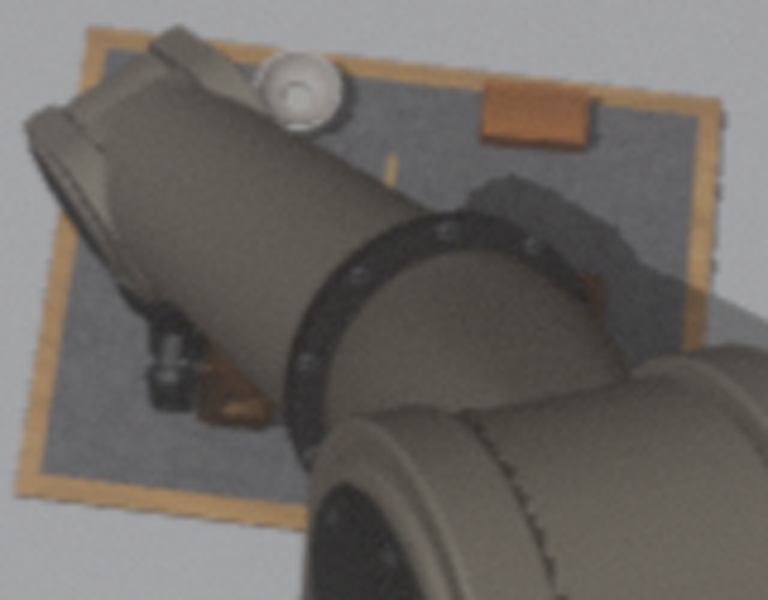

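The arm hides most of the core. Its near end shows at crop (235,400), about 36 mm further on, with the fingers behind it at (172,375). I'll keep pushing and stop a little short.

```bash
python3 -m creep '[[1,-0.4,-4,0,0,0,0],[1,-0.4,-4,0,0,0,0],[1,-0.4,-4,0,0,0,0],[1,-0.4,-4,0,0,0,0],[1,-0.4,-4,0,0,0,0]]'
python3 -m creep '[[1,-0.4,-4,0,0,0,0],[1,-0.4,-4,0,0,0,0],[1,-0.4,-4,0,0,0,0],[1,-0.4,-4,0,0,0,0],[1,-0.4,-4,0,0,0,0]]'
python3 -m creep '[[1,-0.4,-4,0,0,0,0],[1,-0.4,-4,0,0,0,0],[1,-0.4,-4,0,0,0,0],[1,-0.4,-4,0,0,0,0],[1,-0.3,-3,0,0,0,0]]'
python3 -m creep '[[1,-0.3,-3,0,0,0,0],[1,-0.2,-2,0,0,0,0],[1,-0.2,-2,0,0,0,0],[1,-0.2,-2,0,0,0,0],[1,0,0,0,0,0,0]]'
python3 - <<'E'
from h import *
o=get_obs();m,x,L=line();e=o["eef_pos"][:2]-m;print("tcp in line",e@x*1e3,(x[0]*e[1]-x[1]*e[0])*1e3)
p,d=read_camera("side");W=cloud("side",d)
y=np.array([-x[1],x[0]]);l=np.stack([(W[...,:2]-m)@x,(W[...,:2]-m)@y],-1)*1e3
hsv=cv2.cvtColor(p,cv2.COLOR_RGB2HSV)
k=(W[...,2]>.02)&(W[...,2]<.064)&(abs(l[...,0])<110)&(l[...,1]>-50)&(l[...,1]<100)&(hsv[...,1]>70)
q=l[k];z=W[k][:,2]*1e3-37
from scipy.optimize import least_squares
s=least_squares(lambda a:np.hypot(q[:,1]-a[0]-a[1]*q[:,0],z-a[2])-25,[10,0,0],loss="soft_l1",f_scale=2)
print(k.sum(),s.x,np.median(abs(s.fun)),np.percentile(q,[1,99],axis=0))
cv2.imwrite("pics/side3.png",cv2.resize(p[110:260,150:350],None,fx=4,fy=4,interpolation=cv2.INTER_CUBIC)[:,:,::-1])
E
```

```text
t: 5.45
eef_pos: [0.5544, 0.0339, 0.0163]
tool_rot: [0.0, 0.743, 0.669, -0.0]
contact_force: [-0.3, 1.5, 0.7]
gripper_width: 1.001
grasp_force: 0.1
t: 6.08
eef_pos: [0.5524, 0.0139, 0.0163]
tool_rot: [0.0, 0.743, 0.669, 0.0]
contact_force: [-0.5, 0.2, 0.8]
gripper_width: 1.001
grasp_force: 0.1
t: 6.7
eef_pos: [0.5505, -0.0052, 0.0163]
tool_rot: [-0.0, 0.743, 0.669, -0.0]
contact_force: [-0.1, -0.1, -0.8]
gripper_width: 1.002
grasp_force: 0.0
t: 7.32
eef_pos: [0.5496, -0.0141, 0.0163]
tool_rot: [0.0, 0.743, 0.669, -0.0]
contact_force: [0.1, 0.2, -0.2]
gripper_width: 0.999
grasp_force: 0.0
tcp in line -14.258281749627612 51.596085839045976
181 [14.61511317  0.044685    0.48978365] 1.9143356617279466 [[-83.27629043 -10.58732954]
 [ 30.34114529  61.01790273]]
```

View pics/side3.png

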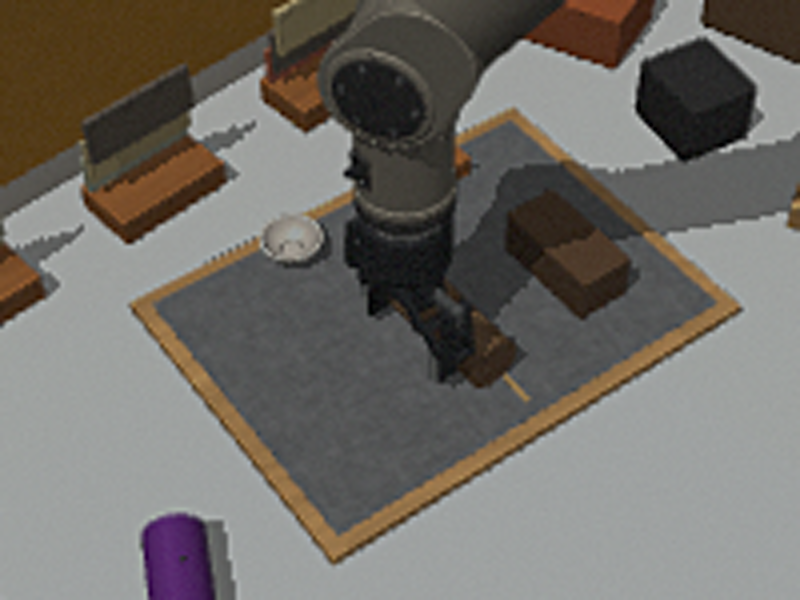

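The core now lies just short of the line, with its near end at crop (495,355) and the line's end showing at (517,388). The fit puts it about 14 mm off. I'll push 13 mm more, then retreat, raise the hand and check.

```bash
python3 -m creep '[[1,-0.3,-3,0,0,0,0],[1,-0.3,-3,0,0,0,0],[1,-0.3,-3,0,0,0,0],[1,-0.2,-2,0,0,0,0],[1,-0.2,-2,0,0,0,0]]'
python3 -m creep '[[1,0,0,0,0,0,0],[1,0,0,0,0,0,0],[1,1,10,0,0,0,0],[1,3,30,0,0,0,0],[1,0,0,40,0,0,0]]'
python3 -m creep '[[1,0,0,50,0,0,0],[1,0,0,50,0,0,0],[1,0,50,30,0,0,0],[1,0,50,0,0,0,0],[1,0,50,0,0,0,0]]'
python3 -m creep '[[1,0,50,0,0,0,0],[1,0,50,0,0,0,0],[1,0,50,0,0,0,0],[1,0,50,0,0,0,0],[1,0,0,0,0,0,0]]'
python3 - <<'E'
from h import *
p,d=read_camera("top");print(core(d,box=(200,300,140,240)))
cv2.imwrite("pics/top4.png",cv2.resize(p[100:250,160:360],None,fx=4,fy=4,interpolation=cv2.INTER_CUBIC)[:,:,::-1])
E
```

```text
t: 8.0
eef_pos: [0.5483, -0.027, 0.0163]
tool_rot: [-0.0, 0.743, 0.669, 0.0]
contact_force: [-0.5, -0.5, -0.0]
gripper_width: 0.997
grasp_force: 0.0
t: 8.62
eef_pos: [0.5504, 0.0172, 0.0548]
tool_rot: [-0.002, 0.741, 0.671, -0.001]
contact_force: [0.7, -1.1, -0.3]
gripper_width: 0.998
grasp_force: 0.0
t: 9.25
eef_pos: [0.5523, 0.1655, 0.1871]
tool_rot: [0.0, 0.743, 0.669, 0.001]
contact_force: [0.4, -0.6, 0.4]
gripper_width: 1.001
grasp_force: 0.0
t: 9.88
eef_pos: [0.5492, 0.3697, 0.1865]
tool_rot: [-0.002, 0.74, 0.672, 0.001]
contact_force: [0.9, -0.0, -0.6]
gripper_width: 0.997
grasp_force: 0.0
{'n': np.int64(735), 'xmid': np.float64(-12.224907346888827), 'ymid': np.float64(1.631564216734634), 'slope': np.float64(0.02986417199118671), 'dz': np.float64(-0.36698988500920987), 'rect': ((-11.620735168457031, 1.5593147277832031), (140.80712890625, 49.84501647949219), 1.7351170778274536)}
```

View pics/top4.png

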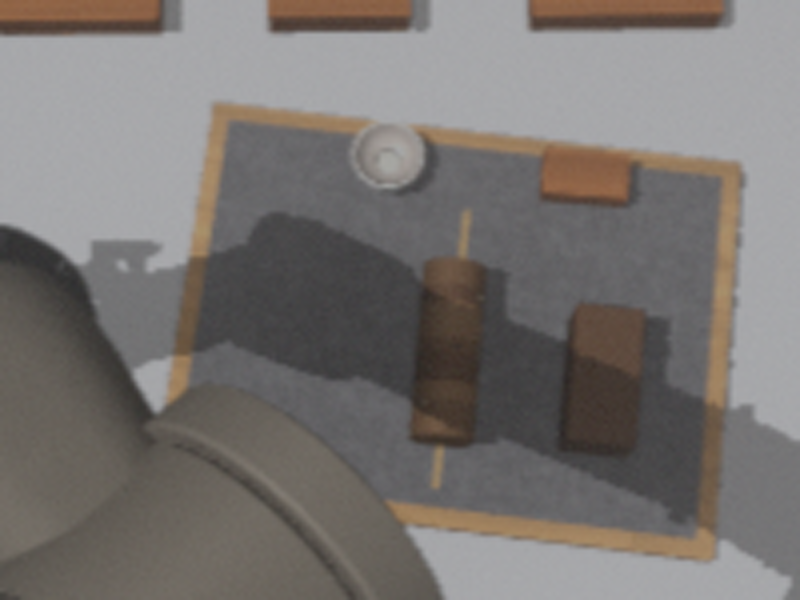

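The core (448,350) lies over the line, whose ends show at (467,212) and (437,485). It is 1.6 mm off sideways, -12 mm lengthwise and 0.03 rad off parallel, and the hand is clear.

```bash
python3 -c "
from station import *
print(hand_in())"
```

```text
the job is handed in; nothing more can be done
None
```

The thick core is rolled onto the pale line and the job is handed in: it measured about 1.6 mm off sideways, 12 mm from the line's middle lengthwise and 0.03 rad off parallel, with the hand clear; the verdict was not shown.

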